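# Hang the washed tumblers on the draining pegs

## Task

Hang the two washed steel tumblers from the tray mouth-down on the draining rack: the tall one on the long peg and the short one on the short peg, in whichever order you like. Ease each one down its peg, in line with it, until the inside of its bottom rests on the peg's tip, and only then let go of it, so that it is left hanging there to drain. Work gently and leave the other kitchen things where they are.

Things in the scene. Friction and masses are not known exactly. Their poses are not given: they have to be found in the camera images.
- tall_cup: Tall double-walled steel tumbler, a plain straight cylinder 130 mm long, outer diameter 64 mm, inner diameter 58 mm, inside depth 125 mm (floor 5 mm thick), about 160 g. It starts lying on its side between two low ribs in the washing-up tray. Origin: centre of the outside of its closed bottom; +z runs along its axis from bottom to open mouth.
- short_cup: Short double-walled steel tumbler, a plain straight cylinder 85 mm long, outer diameter 64 mm, inner diameter 58 mm, inside depth 80 mm (floor 5 mm thick), about 120 g. It starts lying on its side between two low ribs in the washing-up tray. Origin: centre of the outside of its closed bottom; +z runs along its axis from bottom to open mouth.
- tall_cup_floor (a point): centre of the tall tumbler's inside floor, 5 mm above its origin
- short_cup_floor (a point): centre of the short tumbler's inside floor, 5 mm above its origin
- tall_cup_mouth (a point): centre of the tall tumbler's mouth, in the plane of the rim, 130 mm from its origin
- short_cup_mouth (a point): centre of the short tumbler's mouth, in the plane of the rim, 85 mm from its origin
- long_peg: Longer draining peg of the rack: a plain steel rod 14 mm in diameter with a round end, 142 mm from root to tip, fixed. It rises at 30 degrees above horizontal, leaning roughly away from the robot. Origin: its root, on the rail's axis, 85 mm above the table; +z runs along the rod from root to tip. A collar 24 mm in diameter clamps the root. The pegs are parallel, 120 mm apart; which is on the left varies.
- short_peg: Shorter draining peg of the rack: a plain steel rod 14 mm in diameter with a round end, 97 mm from root to tip, fixed. It rises at 30 degrees above horizontal, leaning roughly away from the robot. Origin: its root, on the rail's axis, 85 mm above the table; +z runs along the rod from root to tip. A collar 24 mm in diameter clamps the root. The pegs are parallel, 120 mm apart; which is on the left varies.
- long_peg_tip (a point): the very end of the long peg, on its axis. A tall tumbler fully home has its inside floor against this tip, its rim 17 mm short of the root, and hangs with its upper inside wall on the rod (its axis 22 mm below the rod's). Let go part-way down, it may stick by friction and not slide home by itself.
- short_peg_tip (a point): the very end of the short peg, on its axis. The short tumbler sits on it just as the tall one does on the long peg (rim 17 mm short of the root).
- rack: Fixed draining rack: black base plate 250 x 250 mm (x = -50 to +200 mm), 6 mm thick with a rim to 15 mm; a round steel rail 18 mm thick, 246 mm long, 85 mm high on two end posts carries the two pegs, and a 10 mm post stands under each peg's root. Origin: on the table under the middle of the rail; +x points the way the pegs lean, +y along the rail.
- tray: Fixed white enamelled washing-up tray 270 x 220 mm with a 14 mm rim and a 4 mm floor. Origin: under its centre; the tumblers lie along its x axis, their mouths to -x, side by side 106 mm apart, their axes 36 mm above the table. Ribs 6 mm high on the tray floor stand 22 mm to either side of each tumbler's middle line.
- brush: loose washing-up brush 170 mm long, lying across the far (+x) end of the tray; bystander. Origin: middle, underside
- shaker: loose glass shaker, 42 mm diameter, 85 mm tall, between rack and tray; bystander. Origin: centre of its base
- soap: loose green bottle 66 mm diameter, 160 mm tall, near the left edge; bystander. Origin: centre of its base
- jicama3: loose brown root vegetable, 88 mm across, 66 mm tall, near the right edge; bystander. Origin: centre of its base
There are look-alikes about, which are no part of the job. What is shaped like the short_cup but blue is not meant. Leave any orange look-alike of the tall_cup alone.

How it is judged:
By the outcome, as a careful person would: the job done as asked, in the order asked, and still so for the second after the job is handed in, with the robot touching nothing.
It also fails if it takes over 72 s, if anything falls off the work surface, if the arm or the gripper's body presses on something with over 40 N, if the wrist force passes 120 N, or if a joint passes its speed limit or range.

## Robot

A 7-joint arm with a two-finger parallel gripper is mounted at the origin on the work surface. World frame = base frame: x ahead of the robot, y to its left, z up, the work surface at z = 0. Lengths are in m, angles in rad, forces in N, time in s.
With the tool pointing down it reaches from about 0.375 to 0.925 m from the base axis. Payload 3.1 kg.
Tool frame: the origin (TCP) lies on the centre line of the jaws, within the pads' length; the fingertips stand 11 mm ahead of it and the grasp point (between the pads) lies 8 mm behind it; z points along the fingers, y is the line along which they close (so a half turn about z gives the same grasp; the last joint's range is limited). The gripper opens to 85 mm and grips with 20 to 120 N. Pads are 22 mm wide; open, the fingers measure 114 mm over their backs; the gripper's body (76 mm by 85 mm) begins 54 mm behind the grasp point. The pads swing forward as they close: fully open they stand 13 mm farther back than shut.
Start: joints at [-1.326, 0.383, 0.044, 1.598, -0.018, 1.161, -0.05], TCP at [0.218, 0.612, 0.242] pointing down, gripper open.
Joint ranges: [-2.61, 2.61], [-0.41, 2.15], [-1.48, 1.57], [0, 2.5], [-1.57, 4.71], [0.05, 1.97], [-2.85, 2.85]. Speed limits (rad/s): [2.79, 2.79, 3.14, 3.14, 3.14, 3.14, 3.14].

## Interface

Orientations are given as a unit quaternion [x, y, z, w].
In Python, from workcell import r gives the robot as it stands.
- The arm moves only by the tool step_arm, never from a script. Its argument "deltas" is text: rows parted by semicolons, each of 5 numbers parted by spaces: the opening, from 0 (shut) to 1 (fully open), then the shift along the tool's x, y, z as a fraction of full scale, then the turn about the tool's z as a fraction of full scale. A call has 1 to 5 rows; each row is the pose to reach, as a shift and turn from the pose commanded when the call began, along the tool's axes at that moment, turning the shorter way round; what a row does not reach only later rows make up. Full scale, the value 1, is 20 cm for a shift and 2 pi rad for a turn. A row lasts 1/12 s, in which the tool goes at most 41.7 mm and 7.16 degrees, less where a joint would pass 70% of its speed; a pose out of reach is approached as far as the arm can. A call with a number of a shift or a turn outside -1 to 1 is refused whole. A call with a gripper value outside its range is refused whole. The fingers move at their own pace and stop on an object; "newtons" is the grip in N (left out, the last holds). Time passes only in rows, so rows that repeat a pose let the fingers close. It gives the time, the measured TCP pose, the force, the opening and the grip force at its end, in the units of the state.
- r.read_state(): the state, without advancing time (a new reading comes with each control period).
- r.get_image(name): name is "scene" or "top" or "wrist"; returns a dict with "image" (480x640x3 uint8, blue, green, red), "mtx" (3x3 intrinsics, pixels), "world_from_camera" (4x4, takes a point from camera to world coordinates). Camera axes: x right, y up, looking along -z (the intrinsics and any distortion apply to the point x, -y, -z); pixel columns grow to the right and rows downward; lengths in m; the calibration is good to about 2 mm. The wrist camera is an equidistant fisheye: a pixel r from the principal point sees the ray r / f radians off the axis. A picture is of the moment at which its call begins. There is no depth.
- r.job_done(): hands the job in; it is judged then, once.
The state is a dict: "time": time; "joints": joint angles; "joint_velocities": joint speeds; "joint_torque": joint torques, N m; "tcp_pos": TCP position; "eef_rot": TCP orientation; "force": force on the tool from outside, world axes, zero at the start; "moment": the same for the moment, N m; "grip_width": finger opening in m; "finger_force": force on a finger pad.
Only numpy, scipy, OpenCV 4.12 (cv2) and the standard library are available. Lean on these libraries where they do the work, as an engineer would, in place of code of your own. Each camera call takes 0.05 s, during which the arm holds its last target. There are 200 camera calls.

## Working session

There is one attempt and no reset: what is moved stays moved. The work goes in short steps, Python scripts to look and compute and a tool call to move; the robot and the scene stay as the last step left them, time stands still between calls to the robot, and variables do not carry over. Pictures are saved under pics/ and viewed, at most 10 in all, crops included, and the job is handed in when it is done.

Besides the shell and the picture viewer there is one more tool, called after "Call:" in YAML: its name, and indented under it one key for each argument. step_arm: Moves the arm, as the interface text tells. Its arguments: {"type":"object","properties":{"deltas":{"type":"string"},"newtons":{"type":"number"}},"required":["deltas"]}

```bash
mkdir -p pics; ls; cat > h.py <<'E'
import numpy as np, cv2, pickle
from workcell import r
from scipy.spatial.transform import Rotation as R
def snap(n,f):
    d=r.get_image(n); cv2.imwrite(f'pics/{f}.png',d['image']); pickle.dump(d,open(f'pics/{f}.pkl','wb')); return d
def load(f): return pickle.load(open(f'pics/{f}.pkl','rb'))
def proj(d,P):
    P=np.atleast_2d(P); T=np.linalg.inv(d['world_from_camera']); c=P@T[:3,:3].T+T[:3,3]
    c=c*[1,-1,-1]; u=c@np.array(d['mtx']).T; return u[:,:2]/u[:,2:]
def ray(d,uv):
    k=np.linalg.inv(d['mtx'])@[uv[0],uv[1],1]; T=np.array(d['world_from_camera']); return T[:3,3],T[:3,:3]@(k*[1,-1,-1])
def atz(d,uv,z):
    o,v=ray(d,uv); return o+v*(z-o[2])/v[2]
E
python3 - <<'E'
from h import *
s=r.read_state()
for k in s: print(k,np.round(s[k],4))
a=snap('scene','scene0');b=snap('top','top0')
for d in(a,b):
  print(d.keys(),np.round(d['mtx'],1).tolist(),np.round(d['world_from_camera'],3).tolist())
E
```

```text
pics
time 0.0
joints [-1.3258  0.3838  0.0438  1.5996 -0.0179  1.1612 -0.0499]
joint_velocities [ 0.0005  0.002   0.0008 -0.0001 -0.0018 -0.0017  0.0011]
joint_torque [ 0.00000e+00 -4.33456e+01  1.02470e+00 -2.49507e+01  1.06000e-02
  1.12000e-02  0.00000e+00]
tcp_pos [0.2182 0.6113 0.2409]
eef_rot [ 1.705e-01  9.854e-01 -1.300e-03 -2.000e-04]
force [ 0.025  -0.4862  0.3913]
moment [-0.0575  0.0213 -0.0406]
finger_force 0.0
grip_width 0.0855
dict_keys(['image', 'mtx', 'world_from_camera']) [[505.6, 0.0, 325.9], [0.0, 505.6, 238.8], [0.0, 0.0, 1.0]] [[0.867, -0.275, 0.415, 1.144], [0.498, 0.476, -0.725, -1.003], [0.002, 0.835, 0.55, 0.89], [0.0, 0.0, 0.0, 1.0]]
dict_keys(['image', 'mtx', 'world_from_camera']) [[562.3, 0.0, 311.5], [0.0, 562.3, 235.7], [0.0, 0.0, 1.0]] [[-0.027, 0.984, -0.174, 0.322], [-1.0, -0.025, 0.013, 0.007], [0.009, 0.174, 0.985, 1.468], [0.0, 0.0, 0.0, 1.0]]
```

View pics/top0.png

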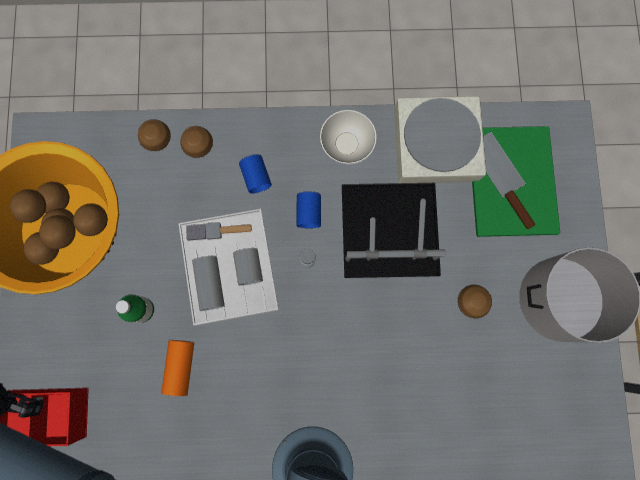

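View pics/scene0.png

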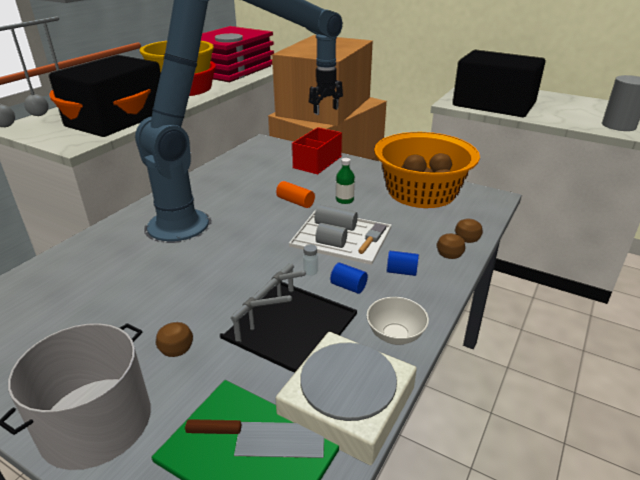

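```bash
python3 - <<'E'
from h import *
a=load('top0')['image'];
c=np.hstack([cv2.resize(a[200:332,172:286],None,fx=3.5,fy=3.5,interpolation=2),cv2.resize(a[172:304,338:450],None,fx=3.5,fy=3.5,interpolation=2)])
print(c.shape); cv2.imwrite('pics/crop1.png',c)
b=load('scene0')['image']; c=cv2.resize(b[200:380,210:400],None,fx=3.2,fy=3.2,interpolation=2); print(c.shape); cv2.imwrite('pics/crop2.png',c)
E
```

```text
(462, 791, 3)
(576, 608, 3)
```

View pics/crop1.png

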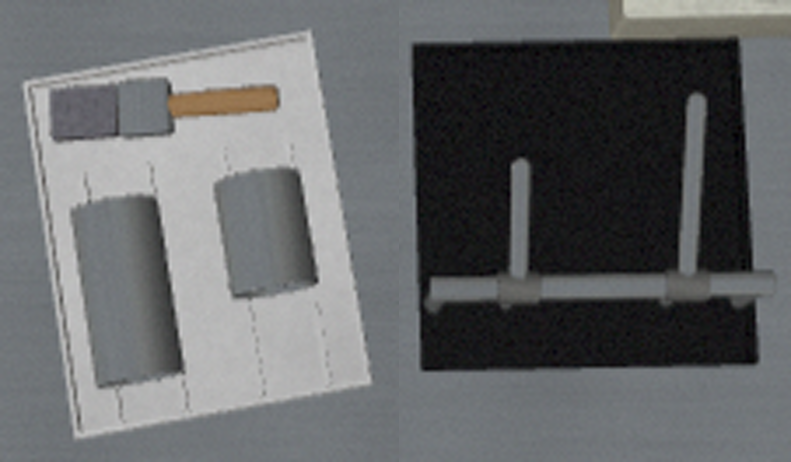

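View pics/crop2.png

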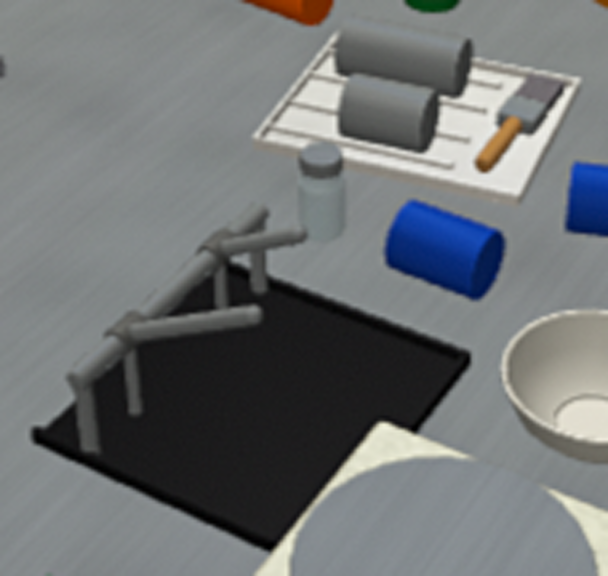

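```bash
cat > fit.py <<'E'
from h import *
from scipy.optimize import least_squares
T=load('top0');S=load('scene0')
cl=lambda u,v:(172+u/3.5,200+v/3.5); cr=lambda u,v:(338+(u-399)/3.5,172+v/3.5); cs=lambda u,v:(210+u/3.2,200+v/3.2)
def place(p,L): 
    c,s=np.cos(p[2]),np.sin(p[2]); L=np.array(L,float); return np.c_[p[0]+c*L[:,0]-s*L[:,1],p[1]+s*L[:,0]+c*L[:,1],L[:,2]]
k=.866
lt=[.142*k,-.06,.156];st=[.097*k,.06,.1335]
# (cam, local, pixel)
rt=[(T,[.2,.125,.015],cr(414,44)),(T,[.2,-.125,.015],cr(739,38)),(T,[-.05,-.125,.015],cr(757,362)),(T,[-.05,.125,.015],cr(422,369)),
 (T,[.135*k,-.06,.1525],cr(697,100)),(T,[.09*k,.06,.130],cr(521,165)),(T,[0,.06,.085],cr(519,288)),(T,[0,-.06,.085],cr(687,286)),
 (S,[.2,.125,.015],cs(470,355)),(S,[.2,-.125,.015],cs(270,546)),(S,[.135*k,-.06,.1525],cs(255,316)),(S,[.09*k,.06,.130],cs(299,237))]
tr=[(T,[.135,.11,.014],cl(25,82)),(T,[.135,-.11,.014],cl(311,31)),(T,[-.135,-.11,.014],cl(371,382)),(T,[-.135,.11,.014],cl(78,437)),
 (S,[.135,.11,.014],cs(580,79)),(S,[.135,-.11,.014],cs(518,195)),(S,[-.135,-.11,.014],cs(255,135))]
def fit(obs,p0):
    f=lambda p:np.concatenate([(proj(d,place(p,[L]))[0]-px) for d,L,px in obs])
    s=least_squares(f,p0,loss='soft_l1'); return s.x,f(s.x).reshape(-1,2)
rack,e=fit(rt,[.4,-.15,0]);print('rack',rack,'\n',e.round(1).tolist())
# tray size: 270 along x
tray,e=fit(tr,[.35,.25,0]);print('tray',tray,'\n',e.round(1).tolist())
im=T['image'].astype(int);g=im.mean(2)
def hull(p,L):
    a=np.linspace(0,2*np.pi,60);c=[[x,.032*np.cos(t),.036+.032*np.sin(t)] for x in(-L/2,L/2) for t in a]
    return cv2.minAreaRect(proj(T,place(p,c)).astype(np.float32))
for n,(u0,u1,v0,v1),L in(('tall',(68,190,190,392),.13),('short',(210,322,163,303),.085)):
    x0,y0=cl(u0,v0);x1,y1=cl(u1,v1);x0,x1,y0,y1=map(int,(x0,x1,y0,y1))
    m=(g[y0:y1,x0:x1]<150).astype(np.uint8);m=cv2.morphologyEx(m,cv2.MORPH_OPEN,np.ones((3,3)))
    n_,lab,st_,_=cv2.connectedComponentsWithStats(m);i=1+np.argmax(st_[1:,4])
    cn=cv2.findContours((lab==i).astype(np.uint8),0,1)[0][0]+[x0,y0]
    R0=cv2.minAreaRect(cn.astype(np.float32))
    p=[.35,.25,tray[2]]
    f=lambda p:np.array(hull([p[0],p[1],tray[2]],L)[0])-R0[0]
    s=least_squares(f,p[:2],diff_step=1e-3).x
    d=s-tray[:2];c_,s_=np.cos(tray[2]),np.sin(tray[2])
    print(n,'centre',s,'in tray',c_*d[0]+s_*d[1],-s_*d[0]+c_*d[1],R0,hull([*s,tray[2]],L))
print('shaker',atz(S,cs(322,233),0))
E
python3 fit.py
```

```text
rack [ 0.51622089 -0.22063472 -0.0139259 ] 
 [[-0.1, -1.1], [0.5, -0.3], [0.3, 0.4], [-0.2, -0.5], [0.2, 0.4], [0.1, 0.2], [-0.4, -0.6], [-0.2, -0.6], [-0.5, -1.6], [9.9, 2.5], [-2.1, -1.3], [-1.2, -1.6]]
tray [0.50647245 0.20639705 0.15652336] 
 [[-0.6, -0.9], [0.2, -1.0], [0.6, -0.2], [-0.7, -0.1], [-0.8, -0.7], [-0.6, -0.5], [-1.6, 0.0]]
tall centre [0.4596313  0.25396556] in tray -0.03885331033620086 0.05428883334382735 ((207.81788635253906, 282.56646728515625), (53.67619323730469, 25.773693084716797), 81.25383758544922) ((207.81788635253906, 282.56646728515625), (53.841304779052734, 25.821256637573242), 81.0421371459961)
short centre [0.4990978  0.15339134] in tray -0.015547293518440052 -0.05120812782295778 ((247.36488342285156, 266.1891784667969), (36.003379821777344, 25.646240234375), 80.53767395019531) ((247.3649139404297, 266.1891784667969), (36.34623336791992, 25.32909393310547), 80.38878631591797)
shaker [ 5.23183414e-01 -7.14698168e-03 -1.11022302e-16]
```

```bash
cat >> h.py <<'E'
def tri(d1,p1,d2,p2):
    o1,v1=ray(d1,p1);o2,v2=ray(d2,p2);s=np.linalg.lstsq(np.c_[v1,-v2],o2-o1,rcond=None)[0];a=o1+s[0]*v1;b=o2+s[1]*v2;return ((a+b)/2).round(3),np.linalg.norm(a-b).round(3)
rack=np.array([.5162,-.2206,-.0139]); psi=rack[2]
def peg(y,L):  # root, dir, up-normal
    c,s=np.cos(psi),np.sin(psi);root=np.array([rack[0]-s*y,rack[1]+c*y,.085]);d=np.array([c*.866,s*.866,.5]);n=np.array([-c*.5,-s*.5,.866]);return root,d,n
E
python3 - <<'E'
from h import *
T=load('top0');S=load('scene0')
print('block corners',tri(S,(370,428),T,(481,97)),tri(S,(413,377),T,(397,98)),tri(S,(278,401),T,(485,178)), tri(S,(334,336),T,(399,181)))
print('bowl',tri(S,(367,318),T,(348,164)))
for n,y,L in(('short',.06,.097),('long',-.06,.142)):
  o,d,nn=peg(y,L);print(n,o.round(4),(o+L*d).round(4))
E
```

```text
block corners (array([ 0.923, -0.46 ,  0.094]), np.float64(0.007)) (array([ 0.94 , -0.256,  0.041]), np.float64(0.011)) (array([ 0.719, -0.467,  0.049]), np.float64(0.012)) (array([ 0.721, -0.241,  0.041]), np.float64(0.017))
bowl (array([ 0.764, -0.118,  0.023]), np.float64(0.011))
short [ 0.517  -0.1606  0.085 ] [ 0.601  -0.1618  0.1335]
long [ 0.5154 -0.2806  0.085 ] [ 0.6383 -0.2823  0.156 ]
```

Call:
step_arm:
  deltas: "1 0 0 0 -0.0199; 1 0 0 0 -0.0398; 1 0 0 0 -0.0597; 1 0 0 0 -0.0796; 1 0 0 0 -0.0796"
  newtons: 30

```text
time: 0.52
tcp_pos: [0.2184, 0.6117, 0.2415]
eef_rot: [-0.08, 0.997, -0.001, -0.0]
force: [0.5, -0.1, -0.2]
grip_width: 0.0858
finger_force: 0.0
```

Call:
step_arm:
  deltas: "1 -0.345 -0.83 0 0; 1 -0.345 -0.83 0 0; 1 -0.345 -0.83 0 0; 1 -0.345 -0.83 0 0; 1 -0.345 -0.83 0 0"

```text
time: 0.93
tcp_pos: [0.3181, 0.4516, 0.2417]
eef_rot: [-0.072, 0.997, -0.003, 0.001]
force: [0.6, 0.0, -1.3]
grip_width: 0.0854
finger_force: 0.0
```

Call:
step_arm:
  deltas: "1 -0.345 -0.83 0 0; 1 -0.345 -0.83 0 0; 1 -0.345 -0.83 0 0; 1 -0.345 -0.83 0 0; 1 -0.345 -0.83 0 0"

```text
time: 1.35
tcp_pos: [0.4108, 0.2983, 0.2421]
eef_rot: [-0.072, 0.997, -0.002, 0.001]
force: [0.8, -0.8, 0.8]
grip_width: 0.0853
finger_force: 0.0
```

Call:
step_arm:
  deltas: "1 -0.345 -0.83 0 0; 1 -0.345 -0.83 0 0; 1 -0.345 -0.83 0 0; 1 -0.345 -0.83 0 0; 1 -0.345 -0.83 0 0"

```text
time: 1.77
tcp_pos: [0.5041, 0.1447, 0.2426]
eef_rot: [-0.072, 0.997, -0.002, 0.001]
force: [0.9, -1.2, 0.5]
grip_width: 0.0853
finger_force: 0.0
```

```bash
python3 - <<'E'
from h import *
S=load('scene0')
for b in((375,455),(378,459)):
  p=atz(S,b,0)
  for z in(.04,.06,.08,.1): print(b,p.round(3),z,proj(S,[p[0],p[1],z])[0].round(1))
E
```

```text
(375, 455) [ 0.935 -0.443  0.   ] 0.04 [376.2 442.3]
(375, 455) [ 0.935 -0.443  0.   ] 0.06 [376.8 435.8]
(375, 455) [ 0.935 -0.443  0.   ] 0.08 [377.4 429.1]
(375, 455) [ 0.935 -0.443  0.   ] 0.1 [378.  422.2]
(378, 459) [ 0.944 -0.448  0.   ] 0.04 [379.3 446.3]
(378, 459) [ 0.944 -0.448  0.   ] 0.06 [379.9 439.8]
(378, 459) [ 0.944 -0.448  0.   ] 0.08 [380.6 433.1]
(378, 459) [ 0.944 -0.448  0.   ] 0.1 [381.2 426.2]
```

Call:
step_arm:
  deltas: "1 0.006 0.045 0.2 -0.002; 1 0.006 0.045 0.4 -0.002; 1 0.006 0.045 0.6 -0.002; 1 0.006 0.045 0.72 -0.002; 1 0.006 0.045 0.72 -0.002"

```text
time: 2.18
tcp_pos: [0.4929, 0.1596, 0.0924]
eef_rot: [-0.084, 0.996, -0.002, -0.006]
force: [-1.3, -0.1, -0.3]
grip_width: 0.0852
finger_force: 0.0
```

```bash
python3 - <<'E'
from h import *
s=r.read_state();print(s['tcp_pos'],s['eef_rot'],s['force'])
w=snap('wrist','w1');t=snap('top','t1')
c=np.hstack([cv2.resize(w['image'],(400,300)),cv2.resize(t['image'][170:332,150:366],(400,300))]);cv2.imwrite('pics/v1.png',c)
E
```

```text
[0.49292528 0.15958409 0.09241139] [-0.08361765  0.99647619 -0.00233875 -0.00615069] [-1.33788855 -0.11291146 -0.27893345]
```

View pics/v1.png

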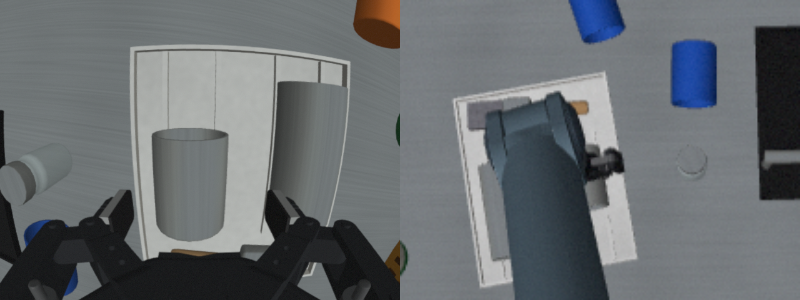

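Call:
step_arm:
  deltas: "1 0 0 0 0; 1 0 0 0 0; 1 0 0 0 0"

```text
time: 2.53
tcp_pos: [0.5002, 0.1623, 0.1006]
eef_rot: [-0.085, 0.996, 0.001, 0.002]
force: [0.5, 0.0, 0.1]
grip_width: 0.0855
finger_force: 0.0
```

Call:
step_arm:
  deltas: "1 0 -0.044 0.08 0.002; 1 0 -0.044 0.18 0.002; 1 0 -0.044 0.28 0.002; 1 0 -0.044 0.36 0.002; 1 0 -0.044 0.393 0.002"

```text
time: 2.95
tcp_pos: [0.4993, 0.1528, 0.019]
eef_rot: [-0.078, 0.997, -0.0, -0.001]
force: [0.2, 0.9, -0.3]
grip_width: 0.0853
finger_force: 0.0
```

Call:
step_arm:
  deltas: "1 0 0 0 0; 1 0 0 0 0; 1 0 0 0 0"

```text
time: 3.2
tcp_pos: [0.5012, 0.1533, 0.0211]
eef_rot: [-0.079, 0.997, 0.0, 0.001]
force: [0.6, -0.1, 0.0]
grip_width: 0.0851
finger_force: 0.0
```

Call:
step_arm:
  deltas: "0 0 0 0 0; 0 0 0 0 0; 0 0 0 0 0; 0 0 0 0 0; 0 0 0 0 0"
  newtons: 40

```text
time: 3.62
tcp_pos: [0.5009, 0.1532, 0.0213]
eef_rot: [-0.079, 0.997, 0.0, 0.001]
force: [-0.5, -1.1, 6.2]
grip_width: 0.0638
finger_force: 43.0
```

Call:
step_arm:
  deltas: "0 0 0 0 0; 0 0 0 0 0; 0 0 0 0 0; 0 0 0 0 0; 0 0 0 0 0"

```text
time: 4.03
tcp_pos: [0.5009, 0.1533, 0.0213]
eef_rot: [-0.079, 0.997, 0.001, 0.001]
force: [-1.5, -0.4, 6.1]
grip_width: 0.0639
finger_force: 43.0
```

Call:
step_arm:
  deltas: "0 0 0 -0.05 0; 0 0 0 -0.2 0; 0 0 0 -0.4 0; 0 0 0 -0.6 0; 0 0 0 -0.695 0"

```text
time: 4.45
tcp_pos: [0.5025, 0.1534, 0.1642]
eef_rot: [-0.078, 0.997, 0.001, 0.004]
force: [1.1, -0.2, -0.6]
grip_width: 0.0639
finger_force: 44.8
```

Call:
step_arm:
  deltas: "0 -0.02 -0.06 0 0; 0 -0.08 -0.21 0 0; 0 -0.15 -0.42 0 0; 0 -0.23 -0.63 0 0; 0 -0.306 -0.848 0 0"

```text
time: 4.87
tcp_pos: [0.5823, 0.0031, 0.1596]
eef_rot: [-0.079, 0.997, 0.0, 0.0]
force: [0.3, 1.4, -2.1]
grip_width: 0.0641
finger_force: 44.8
```

Call:
step_arm:
  deltas: "0 -0.075 -0.21 0 0.007; 0 -0.15 -0.42 0 0.014; 0 -0.23 -0.63 0 0.021; 0 -0.285 -0.79 0 0.0274; 0 -0.306 -0.848 0 0.0274"

```text
time: 5.28
tcp_pos: [0.6698, -0.1632, 0.1599]
eef_rot: [0.012, 1.0, -0.004, 0.001]
force: [0.6, -1.9, -1.0]
grip_width: 0.0641
finger_force: 44.8
```

Call:
step_arm:
  deltas: "0 0 0 0 0; 0 0 0 0 0; 0 0 0 0 0"

```text
time: 5.53
tcp_pos: [0.6684, -0.1516, 0.1584]
eef_rot: [0.006, 1.0, 0.001, -0.001]
force: [0.4, 0.9, -1.5]
grip_width: 0.0638
finger_force: 44.8
```

Call:
step_arm:
  deltas: "0 0.017 -0.056 0.06 0; 0 0.017 -0.056 0.14 0; 0 0.017 -0.056 0.22 0; 0 0.017 -0.056 0.277 0; 0 0.017 -0.056 0.277 0"

```text
time: 5.95
tcp_pos: [0.6621, -0.1628, 0.0991]
eef_rot: [0.006, 1.0, 0.001, -0.004]
force: [-1.2, -0.4, -2.1]
grip_width: 0.0641
finger_force: 44.8
```

Call:
step_arm:
  deltas: "0 0 0 0 0; 0 0 0 0 0"

```text
time: 6.12
tcp_pos: [0.6658, -0.1646, 0.1038]
eef_rot: [0.007, 1.0, -0.0, 0.0]
force: [0.5, 0.1, -0.6]
grip_width: 0.0636
finger_force: 44.8
```

```bash
python3 - <<'E'
from h import *
s=r.read_state();print(s['tcp_pos'],s['eef_rot'],s['force'])
w=snap('wrist','w2');t=snap('scene','s2')
c=np.hstack([cv2.resize(w['image'],(400,300)),cv2.resize(t['image'][190:355,210:430],(400,300))]);cv2.imwrite('pics/v2.png',c)
E
```

```text
[ 0.66584811 -0.1645958   0.10381594] [ 6.89838608e-03  9.99976100e-01 -2.36834649e-05  4.59952071e-04] [ 0.49221069  0.08280875 -0.58816181]
```

View pics/v2.png

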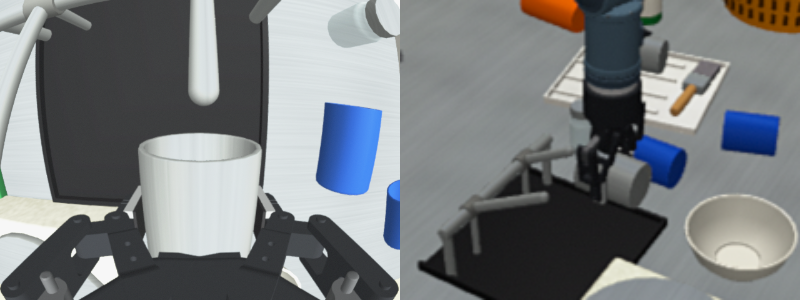

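Call:
step_arm:
  deltas: "0 0.05 0.01 0 0; 0 0.12 0.01 0 0; 0 0.2 0.01 0 0; 0 0.27 0.01 0 0; 0 0.3 0.01 0 0"

```text
time: 6.63
tcp_pos: [0.604, -0.1628, 0.1042]
eef_rot: [0.008, 1.0, 0.0, -0.0]
force: [-0.2, -0.1, -1.5]
grip_width: 0.0639
finger_force: 44.8
```

Call:
step_arm:
  deltas: "0 0 0 0 0; 0 0 0 0 0; 0 0 0 0 0"

```text
time: 6.88
tcp_pos: [0.607, -0.162, 0.104]
eef_rot: [0.007, 1.0, -0.0, 0.001]
force: [1.2, 0.0, -0.9]
grip_width: 0.0643
finger_force: 44.8
```

Call:
step_arm:
  deltas: "0 0.015 0 -0.026 0; 0 0.03 0 -0.052 0; 0 0.043 0 -0.075 0; 0 0.055 0 -0.095 0; 0 0.055 0 -0.095 0"

```text
time: 7.3
tcp_pos: [0.5939, -0.1616, 0.1219]
eef_rot: [0.007, 1.0, 0.0, -0.0]
force: [2.1, 1.0, -9.1]
grip_width: 0.0638
finger_force: 47.0
```

Call:
step_arm:
  deltas: "0 0.01 0 -0.018 0; 0 0.02 0 -0.036 0; 0 0.03 0 -0.053 0; 0 0.039 0 -0.068 0; 0 0.039 0 -0.068 0"

```text
time: 7.72
tcp_pos: [0.5836, -0.1613, 0.1337]
eef_rot: [0.008, 1.0, 0.001, -0.003]
force: [-0.6, 0.8, -17.8]
grip_width: 0.0636
finger_force: 50.2
```

Call:
step_arm:
  deltas: "0 0 0 0 0; 0 0 0 0 0"

```text
time: 7.88
tcp_pos: [0.5859, -0.1614, 0.1351]
eef_rot: [0.007, 1.0, 0.0, -0.001]
force: [0.9, 0.6, -18.0]
grip_width: 0.0641
finger_force: 50.2
```

```bash
python3 - <<'E'
from h import *
s=r.read_state();print(s['tcp_pos'],s['eef_rot'],s['force'])
w=snap('wrist','w3');t=snap('scene','s3')
c=np.hstack([cv2.resize(w['image'],(400,300)),cv2.resize(t['image'][230:330,250:383],(400,300),interpolation=2)]);cv2.imwrite('pics/v3.png',c)
E
```

```text
[ 0.58589399 -0.16144088  0.13512758] [ 7.34195332e-03  9.99972608e-01  2.81274138e-04 -8.93806013e-04] [  0.94641167   0.62269047 -18.02709214]
```

View pics/v3.png

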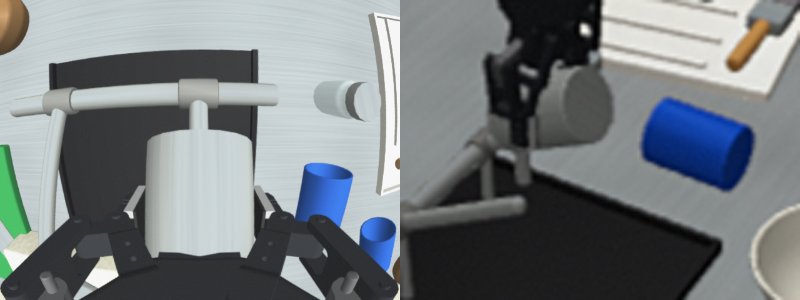

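Call:
step_arm:
  deltas: "0 -0.02 0 0.035 0; 0 -0.045 0 0.075 0; 0 -0.065 0 0.11 0; 0 -0.075 0 0.13 0; 0 -0.075 0 0.13 0"

```text
time: 8.4
tcp_pos: [0.6033, -0.1621, 0.1103]
eef_rot: [0.007, 1.0, -0.0, 0.001]
force: [-0.9, 0.5, -1.1]
grip_width: 0.0639
finger_force: 51.1
```

Call:
step_arm:
  deltas: "0 0.03 0 0.017 0; 0 0.06 0 0.034 0; 0 0.09 0 0.052 0; 0 0.115 0 0.066 0; 0 0.115 0 0.066 0"

```text
time: 8.82
tcp_pos: [0.5758, -0.1618, 0.0956]
eef_rot: [0.008, 1.0, 0.0, -0.002]
force: [-0.9, 0.2, -1.9]
grip_width: 0.0636
finger_force: 51.1
```

Call:
step_arm:
  deltas: "0 0 0 0 0; 0 0 0 0 0; 0 0 0 0 0"

```text
time: 9.07
tcp_pos: [0.5792, -0.1617, 0.097]
eef_rot: [0.007, 1.0, -0.0, 0.001]
force: [-0.1, 0.4, -1.2]
grip_width: 0.0636
finger_force: 51.1
```

Call:
step_arm:
  deltas: "0 -0.01 0 0.017 0; 0 -0.02 0 0.034 0; 0 -0.03 0 0.052 0; 0 -0.033 0 0.057 0; 0 -0.033 0 0.057 0"

```text
time: 9.48
tcp_pos: [0.5856, -0.1619, 0.0878]
eef_rot: [0.007, 1.0, 0.001, -0.0]
force: [-7.5, 2.7, 15.4]
grip_width: 0.0635
finger_force: 53.3
```

Call:
step_arm:
  deltas: "0 0.006 0 0.0035 0; 0 0.013 0 0.0075 0; 0 0.02 0 0.0115 0; 0 0.02 0 0.0115 0; 0 0.02 0 0.0115 0"

```text
time: 9.9
tcp_pos: [0.5856, -0.1619, 0.0878]
eef_rot: [0.007, 1.0, 0.0, 0.004]
force: [-3.3, 2.3, 18.1]
grip_width: 0.0639
finger_force: 53.3
```

```bash
cat >> h.py <<'E'
def tn(p,y,L,off):
    o,d,n=peg(y,L);v=np.array(p)+[0,0,off]-o;return (v@d*1000).round(1),(v@n*1000).round(1)
E
python3 - <<'E'
from h import *
s=r.read_state();print(s['tcp_pos'],s['force'],s['moment'],tn(s['tcp_pos'],.06,.097,.0147))
E
```

```text
[ 0.58563943 -0.16190152  0.08778896] [-3.25984783  2.31696617 18.06098379] [ 0.45450027  0.52868818 -0.01293424] (np.float64(68.2), np.float64(-19.2))
```

Call:
step_arm:
  deltas: "0 0.008 0 -0.013 0; 0 0.008 0 -0.013 0; 0 0.013 0 -0.01 0; 0 0.018 0 -0.007 0; 0 0.018 0 -0.007 0"

```text
time: 10.32
tcp_pos: [0.5789, -0.162, 0.0851]
eef_rot: [0.007, 1.0, -0.0, 0.001]
force: [-1.1, -0.8, 5.5]
grip_width: 0.0633
finger_force: 52.2
```

```bash
python3 - <<'E'
from h import *
s=r.read_state();print(s['tcp_pos'],s['force'],s['moment'],tn(s['tcp_pos'],.06,.097,.0147))
E
```

```text
[ 0.57887328 -0.1620072   0.08509401] [-1.13803364 -0.76698714  5.53963782] [ 0.11862214 -0.02601615 -0.0451486 ] (np.float64(61.0), np.float64(-18.1))
```

Call:
step_arm:
  deltas: "0 0.008 0 0.0035 0; 0 0.014 0 0.007 0; 0 0.014 0 0.007 0; 0 0.014 0 0.007 0; 0 0.014 0 0.007 0"

```text
time: 10.73
tcp_pos: [0.5776, -0.1621, 0.0843]
eef_rot: [0.007, 1.0, -0.0, 0.003]
force: [2.1, 1.3, 5.0]
grip_width: 0.0636
finger_force: 52.2
```

```bash
python3 - <<'E'
from h import *
s=r.read_state();print(s['tcp_pos'],s['force'],s['moment'],tn(s['tcp_pos'],.06,.097,.0147))
w=snap('wrist','w4');t=snap('scene','s4')
c=np.hstack([cv2.resize(w['image'],(400,300)),cv2.resize(t['image'][230:330,250:383],(400,300),interpolation=2)]);cv2.imwrite('pics/v4.png',c)
E
```

```text
[ 0.57758069 -0.16208728  0.08431911] [2.10809112 1.302568   4.98780487] [ 0.06767132 -0.36403043  0.03510984] (np.float64(59.5), np.float64(-18.1))
```

View pics/v4.png

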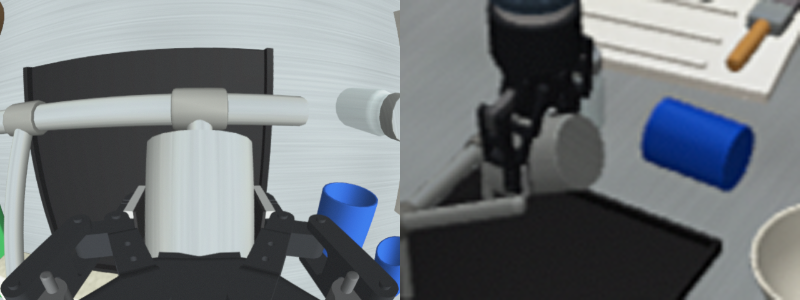

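Call:
step_arm:
  deltas: "0 0.013 0 0.0075 0; 0 0.013 0 0.0075 0; 0 0.013 0 0.0075 0; 0 0.013 0 0.0075 0; 0 0.013 0 0.0075 0"

```text
time: 11.25
tcp_pos: [0.5776, -0.1621, 0.0842]
eef_rot: [0.007, 1.0, -0.001, 0.005]
force: [3.8, 0.8, 8.5]
grip_width: 0.0634
finger_force: 52.3
```

```bash
python3 - <<'E'
from h import *
s=r.read_state();print(s['tcp_pos'],s['force'],s['moment'],tn(s['tcp_pos'],.06,.097,.0147))
E
```

```text
[ 0.57763268 -0.16210814  0.08424594] [3.82215682 0.7804117  8.4947158 ] [ 0.03682277 -0.75609277 -0.0043324 ] (np.float64(59.5), np.float64(-18.2))
```

Call:
step_arm:
  deltas: "0.83 0 0 0 0; 0.9 0 0 0 0; 1 0 0 0 0; 1 0 0 0 0; 1 0 0 0 0"

```text
time: 11.67
tcp_pos: [0.5711, -0.1616, 0.0805]
eef_rot: [0.008, 1.0, 0.0, -0.001]
force: [-0.7, -0.1, 0.4]
grip_width: 0.0852
finger_force: 0.0
```

Call:
step_arm:
  deltas: "1 0 0 0 0; 1 0 0 0 0; 1 0 0 -0.05 0; 1 0 0 -0.12 0; 1 0 0 -0.2 0"

```text
time: 12.08
tcp_pos: [0.5718, -0.1617, 0.1223]
eef_rot: [0.007, 1.0, 0.0, -0.001]
force: [0.7, -0.7, -0.4]
grip_width: 0.0855
finger_force: 0.0
```

Call:
step_arm:
  deltas: "1 0 0 -0.1 0; 1 0 0 -0.25 0; 1 0 0 -0.45 0; 1 0 0 -0.6 0; 1 0 0 -0.6 0"

```text
time: 12.5
tcp_pos: [0.5773, -0.1639, 0.2515]
eef_rot: [0.008, 1.0, -0.001, 0.008]
force: [1.0, -0.3, 0.8]
grip_width: 0.0854
finger_force: 0.0
```

```bash
python3 - <<'E'
from h import *
s=r.read_state();print(s['tcp_pos'],s['eef_rot'],s['force'])
w=snap('wrist','w5');t=snap('scene','s5')
c=np.hstack([cv2.resize(w['image'],(400,300)),cv2.resize(t['image'][230:330,250:383],(400,300),interpolation=2)]);cv2.imwrite('pics/v5.png',c)
E
```

```text
[ 0.57728818 -0.16386363  0.25151199] [ 0.00791597  0.99993274 -0.00111925  0.00840266] [ 1.04789247 -0.29136302  0.77534396]
```

View pics/v5.png

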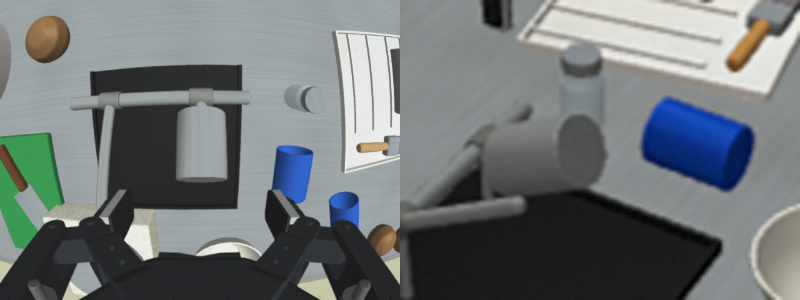

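Call:
step_arm:
  deltas: "1 0.173 0.7 0 0; 1 0.173 0.7 0 0; 1 0.173 0.7 0 0; 1 0.173 0.7 0 0; 1 0.173 0.7 0 0"

```text
time: 13.02
tcp_pos: [0.5375, -0.0134, 0.24]
eef_rot: [0.002, 1.0, 0.002, -0.002]
force: [-0.1, 0.5, -0.3]
grip_width: 0.0854
finger_force: 0.0
```

Call:
step_arm:
  deltas: "1 0.173 0.7 0 0; 1 0.173 0.7 0 0; 1 0.173 0.7 0 0; 1 0.173 0.7 0 0; 1 0.173 0.7 0 0"

```text
time: 13.43
tcp_pos: [0.5049, 0.1254, 0.2405]
eef_rot: [0.003, 1.0, 0.001, -0.001]
force: [-0.3, 0.1, 0.8]
grip_width: 0.0852
finger_force: 0.0
```

Call:
step_arm:
  deltas: "1 0.173 0.7 0.1 -0.014; 1 0.173 0.7 0.25 -0.0265; 1 0.173 0.7 0.4 -0.0265; 1 0.173 0.7 0.6 -0.0265; 1 0.173 0.7 0.7 -0.0265"

```text
time: 13.85
tcp_pos: [0.4762, 0.2587, 0.1137]
eef_rot: [-0.077, 0.997, 0.001, 0.002]
force: [-0.1, 0.6, -0.4]
grip_width: 0.0853
finger_force: 0.0
```

Call:
step_arm:
  deltas: "1 0 0 0 0; 1 0 0 0 0; 1 0 0 0 0; 1 0 0 0 0"

```text
time: 14.18
tcp_pos: [0.4784, 0.2549, 0.1166]
eef_rot: [-0.074, 0.997, 0.001, 0.002]
force: [0.3, 0.6, 1.0]
grip_width: 0.0851
finger_force: 0.0
```

```bash
python3 - <<'E'
from h import *
o,d,n=peg(.06,.097);print(proj(load('s5'),o+d*.102-n*.022), 'seen 309.9,280')
E
```

```text
[[309.58433637 279.30305217]] seen 309.9,280
```

Call:
step_arm:
  deltas: "1 -0.003 0.008 0.1 -0.001; 1 -0.003 0.008 0.22 -0.001; 1 -0.003 0.008 0.34 -0.001; 1 -0.003 0.008 0.43 -0.001; 1 -0.003 0.008 0.475 -0.001"

```text
time: 14.6
tcp_pos: [0.4772, 0.2567, 0.0195]
eef_rot: [-0.078, 0.997, 0.0, 0.001]
force: [-0.7, -0.7, -0.8]
grip_width: 0.0852
finger_force: 0.0
```

Call:
step_arm:
  deltas: "1 0 0 0 0; 1 0 0 0 0; 1 0 0 0 0"

```text
time: 14.85
tcp_pos: [0.4778, 0.2584, 0.0211]
eef_rot: [-0.078, 0.997, 0.001, 0.002]
force: [0.4, -0.3, 0.1]
grip_width: 0.0854
finger_force: 0.0
```

Call:
step_arm:
  deltas: "0 0 0 0 0; 0 0 0 0 0; 0 0 0 0 0; 0 0 0 0 0; 0 0 0 0 0"
  newtons: 40

```text
time: 15.27
tcp_pos: [0.4772, 0.2583, 0.0209]
eef_rot: [-0.079, 0.997, 0.001, 0.001]
force: [-1.5, -1.6, 7.0]
grip_width: 0.0642
finger_force: 42.7
```

Call:
step_arm:
  deltas: "0 0 0 0 0; 0 0 0 0 0; 0 0 0 0 0"

```text
time: 15.52
tcp_pos: [0.4772, 0.2583, 0.021]
eef_rot: [-0.079, 0.997, 0.001, 0.001]
force: [-1.1, -0.9, 6.4]
grip_width: 0.0641
finger_force: 42.7
```

Call:
step_arm:
  deltas: "0 0 0 -0.08 0; 0 0 0 -0.28 0; 0 0 0 -0.48 0; 0 0 0 -0.7 0; 0 0 0 -0.845 0"

```text
time: 15.93
tcp_pos: [0.4767, 0.2583, 0.1918]
eef_rot: [-0.079, 0.997, 0.001, 0.002]
force: [0.2, 0.3, -0.5]
grip_width: 0.0638
finger_force: 45.0
```

Call:
step_arm:
  deltas: "0 -0.02 -0.06 0 0; 0 -0.06 -0.2 0 0; 0 -0.11 -0.37 0 0; 0 -0.16 -0.55 0 0; 0 -0.213 -0.72 0 0"

```text
time: 16.35
tcp_pos: [0.5406, 0.1209, 0.1885]
eef_rot: [-0.079, 0.997, 0.0, 0.0]
force: [0.5, -1.0, -2.3]
grip_width: 0.064
finger_force: 45.0
```

Call:
step_arm:
  deltas: "0 -0.05 -0.17 0 0; 0 -0.1 -0.34 0 0; 0 -0.15 -0.51 0 0; 0 -0.2 -0.68 0 0; 0 -0.25 -0.84 0 0"

```text
time: 16.77
tcp_pos: [0.6165, -0.0377, 0.1883]
eef_rot: [-0.079, 0.997, -0.0, 0.0]
force: [-0.2, -0.4, -0.6]
grip_width: 0.0639
finger_force: 45.0
```

Call:
step_arm:
  deltas: "0 -0.05 -0.17 0 0; 0 -0.1 -0.34 0 0; 0 -0.15 -0.51 0 0; 0 -0.2 -0.68 0 0; 0 -0.25 -0.84 0 0"

```text
time: 17.18
tcp_pos: [0.6923, -0.1955, 0.188]
eef_rot: [-0.079, 0.997, 0.0, -0.0]
force: [0.4, 0.4, -0.8]
grip_width: 0.0639
finger_force: 45.0
```

Call:
step_arm:
  deltas: "0 -0.05 -0.17 0 0.007; 0 -0.09 -0.31 0 0.014; 0 -0.12 -0.42 0 0.021; 0 -0.14 -0.48 0 0.0274; 0 -0.14 -0.48 0 0.0274"

```text
time: 17.6
tcp_pos: [0.734, -0.2892, 0.1874]
eef_rot: [0.01, 1.0, -0.002, -0.001]
force: [-0.4, -0.1, -1.5]
grip_width: 0.0638
finger_force: 45.0
```

Call:
step_arm:
  deltas: "0 0 0 0 0; 0 0 0 0 0; 0 0 0 0 0"

```text
time: 17.85
tcp_pos: [0.7352, -0.2813, 0.1879]
eef_rot: [0.006, 1.0, 0.001, -0.0]
force: [0.4, 0.1, -1.1]
grip_width: 0.0636
finger_force: 45.0
```

Call:
step_arm:
  deltas: "0 -0.02 -0.012 0.06 0; 0 -0.02 -0.012 0.14 0; 0 -0.02 -0.012 0.22 0; 0 -0.02 -0.012 0.29 0; 0 -0.02 -0.012 0.31 0"

```text
time: 18.27
tcp_pos: [0.7358, -0.2848, 0.1197]
eef_rot: [0.007, 1.0, 0.002, -0.004]
force: [-0.3, -0.1, -1.3]
grip_width: 0.064
finger_force: 45.0
```

Call:
step_arm:
  deltas: "0 0 0 0 0; 0 0 0 0 0; 0 0 0 0 0"

```text
time: 18.52
tcp_pos: [0.7395, -0.2871, 0.1269]
eef_rot: [0.007, 1.0, -0.0, 0.001]
force: [0.0, 0.4, -0.7]
grip_width: 0.0637
finger_force: 45.0
```

```bash
python3 - <<'E'
from h import *
s=r.read_state();print(s['tcp_pos'],s['eef_rot'],s['force'])
w=snap('wrist','w6');t=snap('scene','s6')
c=np.hstack([cv2.resize(w['image'],(400,300)),cv2.resize(t['image'][230:380,250:450],(400,300),interpolation=2)]);cv2.imwrite('pics/v6.png',c)
# wrist: short vs tall mouth position compare by similarity of cup rows
a=load('w2')['image'].mean(2);b=w['image'].mean(2)
print(a[100:420:8,320].astype(int).tolist());print(b[100:420:8,320].astype(int).tolist())
E
```

```text
[ 0.73951746 -0.28705951  0.12688718] [ 7.13201744e-03  9.99974195e-01 -4.25036026e-04  7.50994372e-04] [ 0.00855059  0.35623127 -0.68743142]
[225, 225, 225, 225, 225, 226, 222, 196, 142, 63, 63, 62, 61, 62, 123, 228, 228, 228, 229, 229, 212, 227, 226, 228, 227, 227, 227, 226, 226, 226, 227, 227, 226, 227, 227, 226, 226, 226, 226, 56]
[156, 156, 157, 156, 157, 157, 158, 158, 157, 158, 160, 160, 158, 159, 158, 158, 159, 158, 159, 158, 160, 159, 159, 159, 159, 157, 158, 159, 159, 158, 159, 157, 157, 155, 155, 158, 157, 156, 155, 39]
```

Call:
step_arm:
  deltas: "0 0.03 0.02 0 0; 0 0.1 0.02 0 0; 0 0.18 0.02 0 0; 0 0.25 0.02 0 0; 0 0.29 0.02 0 0"

```text
time: 19.03
tcp_pos: [0.6791, -0.2821, 0.1268]
eef_rot: [0.008, 1.0, -0.0, -0.0]
force: [-0.7, 0.1, -1.4]
grip_width: 0.0638
finger_force: 45.0
```

Call:
step_arm:
  deltas: "0 0 0 0 0; 0 0 0 0 0; 0 0 0 0 0"

```text
time: 19.28
tcp_pos: [0.6822, -0.2813, 0.1266]
eef_rot: [0.007, 1.0, 0.0, 0.001]
force: [0.2, 0.7, -1.2]
grip_width: 0.064
finger_force: 45.0
```

```bash
python3 - <<'E'
from h import *
s=r.read_state();print(s['tcp_pos'],s['force'],tn(s['tcp_pos'],-.06,.142,.015))
E
```

```text
[ 0.68215797 -0.28126928  0.12659003] [ 0.21225578  0.74722837 -1.17953352] (np.float64(172.7), np.float64(-34.4))
```

Call:
step_arm:
  deltas: "0 0 0 0 0; 0 0.02 0 -0.035 0; 0 0.045 0 -0.078 0; 0 0.065 0 -0.112 0; 0 0.08 0 -0.138 0"
  newtons: 20

```text
time: 19.7
tcp_pos: [0.6652, -0.2808, 0.1543]
eef_rot: [0.007, 1.0, 0.0, 0.001]
force: [2.9, 1.2, -5.5]
grip_width: 0.064
finger_force: 45.1
```

Call:
step_arm:
  deltas: "0 0.008 0 -0.014 0; 0 0.016 0 -0.028 0; 0 0.024 0 -0.042 0; 0 0.03 0 -0.052 0; 0 0.03 0 -0.052 0"

```text
time: 20.12
tcp_pos: [0.6583, -0.2812, 0.1639]
eef_rot: [0.007, 1.0, 0.0, -0.001]
force: [-0.1, 0.4, -6.2]
grip_width: 0.0637
finger_force: 45.9
```

```bash
python3 - <<'E'
from h import *
s=r.read_state();print(s['tcp_pos'],s['force'],s['moment'],s['finger_force'],tn(s['tcp_pos'],-.06,.142,.015))
E
```

```text
[ 0.65834447 -0.28124615  0.16385081] [-0.12809753  0.41267961 -6.22835406] [ 0.24884987 -0.56035394 -0.08329373] 45.94620577991009 (np.float64(170.7), np.float64(9.8))
```

Call:
step_arm:
  deltas: "0 0.005 0 -0.009 0; 0 0.01 0 -0.018 0; 0 0.01 0 -0.018 0"

```text
time: 20.37
tcp_pos: [0.6561, -0.2815, 0.1671]
eef_rot: [0.007, 1.0, 0.0, -0.001]
force: [-0.0, 1.0, -7.7]
grip_width: 0.064
finger_force: 46.2
```

Call:
step_arm:
  deltas: "0 0.005 0 -0.009 0; 0 0.01 0 -0.018 0; 0 0.01 0 -0.018 0"

```text
time: 20.62
tcp_pos: [0.6545, -0.2818, 0.1712]
eef_rot: [0.007, 1.0, -0.0, -0.0]
force: [-0.2, -0.2, -8.2]
grip_width: 0.0639
finger_force: 46.7
```

```bash
python3 - <<'E'
from h import *
s=r.read_state();print(s['tcp_pos'],s['force'],s['moment'],s['finger_force'],tn(s['tcp_pos'],-.06,.142,.015))
E
```

```text
[ 0.65445591 -0.28177133  0.17117716] [-0.22997361 -0.22711138 -8.21919055] [ 0.07922944 -0.43506     0.00385037] 46.65171626955271 (np.float64(171.0), np.float64(18.1))
```

Call:
step_arm:
  deltas: "0 0.006 0 -0.01 0; 0 0.012 0 -0.02 0; 0 0.012 0 -0.02 0; 0 0.012 0 -0.02 0"

```text
time: 20.95
tcp_pos: [0.6521, -0.2815, 0.1745]
eef_rot: [0.007, 1.0, -0.0, -0.001]
force: [0.8, -1.0, -11.6]
grip_width: 0.0637
finger_force: 46.8
```

```bash
python3 - <<'E'
from h import *
s=r.read_state();print(s['tcp_pos'],s['force'],s['moment'],s['finger_force'],tn(s['tcp_pos'],-.06,.142,.015))
E
```

```text
[ 0.65207092 -0.28154899  0.17449447] [  0.77284571  -0.99980962 -11.59052261] [-0.23744443 -0.56785489  0.04162724] 46.83277990669012 (np.float64(170.6), np.float64(22.1))
```

Call:
step_arm:
  deltas: "0 -0.017 0 0.03 0; 0 -0.035 0 0.06 0; 0 -0.053 0 0.09 0; 0 -0.068 0 0.117 0; 0 -0.068 0 0.117 0"

```text
time: 21.37
tcp_pos: [0.6669, -0.2808, 0.151]
eef_rot: [0.007, 1.0, 0.0, -0.0]
force: [-0.2, -0.5, -1.6]
grip_width: 0.0641
finger_force: 47.2
```

Call:
step_arm:
  deltas: "0 0.02 0 0.0115 0; 0 0.05 0 0.029 0; 0 0.08 0 0.046 0; 0 0.11 0 0.0635 0; 0 0.139 0 0.08 0"

```text
time: 21.78
tcp_pos: [0.6371, -0.2814, 0.1355]
eef_rot: [0.007, 1.0, 0.0, -0.0]
force: [-0.1, -0.6, -1.5]
grip_width: 0.0642
finger_force: 47.3
```

```bash
python3 - <<'E'
from h import *
s=r.read_state();print(s['tcp_pos'],s['force'],s['moment'],s['finger_force'],tn(s['tcp_pos'],-.06,.142,.015))
E
```

```text
[ 0.63709016 -0.2813836   0.13548817] [-0.1418024  -0.58666692 -1.53239729] [-0.04252692  0.05478748  0.01894614] 47.25931115448475 (np.float64(138.2), np.float64(-4.1))
```

Call:
step_arm:
  deltas: "0 0.03 0 0.0173 0; 0 0.06 0 0.0346 0; 0 0.09 0 0.052 0; 0 0.12 0 0.069 0; 0 0.135 0 0.078 0"

```text
time: 22.2
tcp_pos: [0.6099, -0.2808, 0.1195]
eef_rot: [0.007, 1.0, 0.0, -0.001]
force: [-0.2, 0.8, -1.5]
grip_width: 0.0638
finger_force: 47.2
```

Call:
step_arm:
  deltas: "0 -0.008 0 0.014 0; 0 -0.018 0 0.03 0; 0 -0.026 0 0.045 0; 0 -0.034 0 0.058 0; 0 -0.034 0 0.058 0"

```text
time: 22.62
tcp_pos: [0.6188, -0.2802, 0.1078]
eef_rot: [0.007, 1.0, 0.0, -0.0]
force: [0.0, -0.2, -0.7]
grip_width: 0.064
finger_force: 47.2
```

```bash
python3 - <<'E'
from h import *
s=r.read_state();print(s['tcp_pos'],s['force'],s['moment'],s['finger_force'],tn(s['tcp_pos'],-.06,.142,.015))
E
```

```text
[ 0.61875553 -0.28020949  0.10775339] [ 0.04787449 -0.19576922 -0.69919228] [0.03389135 0.05825804 0.04755136] 47.24979434162378 (np.float64(108.4), np.float64(-19.0))
```

Call:
step_arm:
  deltas: "0 0.009 0 0.005 0; 0 0.018 0 0.01 0; 0 0.026 0 0.015 0; 0 0.026 0 0.015 0; 0 0.023 0 0.02 0"

```text
time: 23.03
tcp_pos: [0.6133, -0.2811, 0.1048]
eef_rot: [0.007, 1.0, -0.0, 0.0]
force: [0.1, -0.1, -0.5]
grip_width: 0.0637
finger_force: 47.3
```

Call:
step_arm:
  deltas: "0 -0.003 0 0.005 0; 0 -0.003 0 0.005 0; 0 -0.003 0 0.005 0"

```text
time: 23.28
tcp_pos: [0.6143, -0.281, 0.1039]
eef_rot: [0.007, 1.0, -0.0, 0.0]
force: [0.3, -0.2, -0.2]
grip_width: 0.0641
finger_force: 47.4
```

```bash
python3 - <<'E'
from h import *
s=r.read_state();print(s['tcp_pos'],s['force'],s['moment'],s['finger_force'],tn(s['tcp_pos'],-.06,.142,.015))
E
```

```text
[ 0.6142797  -0.28095517  0.10386547] [ 0.30022539 -0.20051549 -0.19121795] [-0.0296265   0.05651726 -0.02341908] 47.41744715720415 (np.float64(102.6), np.float64(-20.1))
```

Call:
step_arm:
  deltas: "0 0.007 0 0.004 0; 0 0.013 0 0.0075 0; 0 0.018 0 0.01 0; 0 0.018 0 0.01 0; 0 0.018 0 0.01 0"

```text
time: 23.7
tcp_pos: [0.6115, -0.2809, 0.1023]
eef_rot: [0.007, 1.0, -0.0, 0.001]
force: [1.2, -0.9, 2.3]
grip_width: 0.064
finger_force: 47.5
```

```bash
python3 - <<'E'
from h import *
s=r.read_state();print(s['tcp_pos'],s['force'],s['moment'],s['finger_force'],tn(s['tcp_pos'],-.06,.142,.015))
E
```

```text
[ 0.61153974 -0.28088656  0.10230577] [ 1.18490959 -0.88148001  2.28758514] [-0.06074221 -0.27337849 -0.02917742] 47.52765744924545 (np.float64(99.4), np.float64(-20.1))
```

Call:
step_arm:
  deltas: "0 0.013 0 0.0075 0; 0 0.013 0 0.0075 0; 0 0.013 0 0.0075 0; 0 0.013 0 0.0075 0; 0 0.013 0 0.0075 0"

```text
time: 24.12
tcp_pos: [0.6113, -0.281, 0.1022]
eef_rot: [0.007, 1.0, -0.001, 0.003]
force: [5.4, 0.1, 4.9]
grip_width: 0.0638
finger_force: 47.7
```

```bash
python3 - <<'E'
from h import *
s=r.read_state();print(s['tcp_pos'],s['force'],s['moment'],s['finger_force'],tn(s['tcp_pos'],-.06,.142,.015))
E
```

```text
[ 0.61132657 -0.28099639  0.10216259] [5.35159302 0.10636078 4.884418  ] [-0.06893866 -1.03190895 -0.05037065] 47.683103419840336 (np.float64(99.2), np.float64(-20.1))
```

Against the tip (no motion, 7 N along the peg). Releasing and retreating.

Call:
step_arm:
  deltas: "0.83 0 0 0 0; 0.9 0 0 0 0; 1 0 0 0 0; 1 0 0 0 0; 1 0 0 0 0"

```text
time: 24.53
tcp_pos: [0.6065, -0.2806, 0.099]
eef_rot: [0.007, 1.0, 0.0, -0.001]
force: [0.1, 0.7, 0.0]
grip_width: 0.0853
finger_force: 0.0
```

Call:
step_arm:
  deltas: "1 0 0 0 0; 1 0 0 0 0; 1 0 0 -0.05 0; 1 0 0 -0.12 0; 1 0 0 -0.2 0"

```text
time: 24.95
tcp_pos: [0.6077, -0.2806, 0.1409]
eef_rot: [0.007, 1.0, 0.0, -0.001]
force: [1.7, 0.0, 0.1]
grip_width: 0.0855
finger_force: 0.0
```

Call:
step_arm:
  deltas: "1 0 0 -0.1 0; 1 0 0 -0.25 0; 1 0 0 -0.45 0; 1 0 0 -0.65 0; 1 0 0 -0.65 0"

```text
time: 25.37
tcp_pos: [0.6129, -0.2842, 0.2831]
eef_rot: [0.007, 1.0, -0.004, 0.01]
force: [1.5, -1.3, 1.8]
grip_width: 0.0851
finger_force: 0.0
```

Call:
step_arm:
  deltas: "1 0 0 0 0; 1 0 0 0 0; 1 0 0 0 0; 1 0 0 0 0; 1 0 0 0 0"

```text
time: 25.78
tcp_pos: [0.6072, -0.2801, 0.2684]
eef_rot: [0.007, 1.0, 0.001, -0.002]
force: [-0.1, -1.6, 0.5]
grip_width: 0.0855
finger_force: 0.0
```

```bash
python3 - <<'E'
from h import *
s=r.read_state();print(s['tcp_pos'],s['force'])
w=snap('wrist','w7');t=snap('scene','s7')
im=t['image'].copy()
for y,L in((.06,.097),(-.06,.142)):
  o,d,n=peg(y,L);e=o+d*(L+.005)-n*.022;u=np.cross(d,n);a=np.linspace(0,6.28,24)
  p=[e+.032*(np.cos(q)*n+np.sin(q)*u) for q in a]
  for x in proj(t,p): cv2.circle(im,tuple(int(v*8) for v in x),4,(0,0,255),-1,shift=3)
c=np.hstack([cv2.resize(w['image'],(320,240)),cv2.resize(im[210:360,200:400],(480,360),interpolation=2)[:240]]) if 0 else cv2.resize(im[190:370,200:420],(733,600),interpolation=2)
c[:180,:240]=cv2.resize(w['image'],(240,180));cv2.imwrite('pics/v7.png',c)
E
```

```text
[ 0.60717811 -0.28014562  0.26839117] [-0.1006212  -1.61696868  0.50421539]
```

View pics/v7.png

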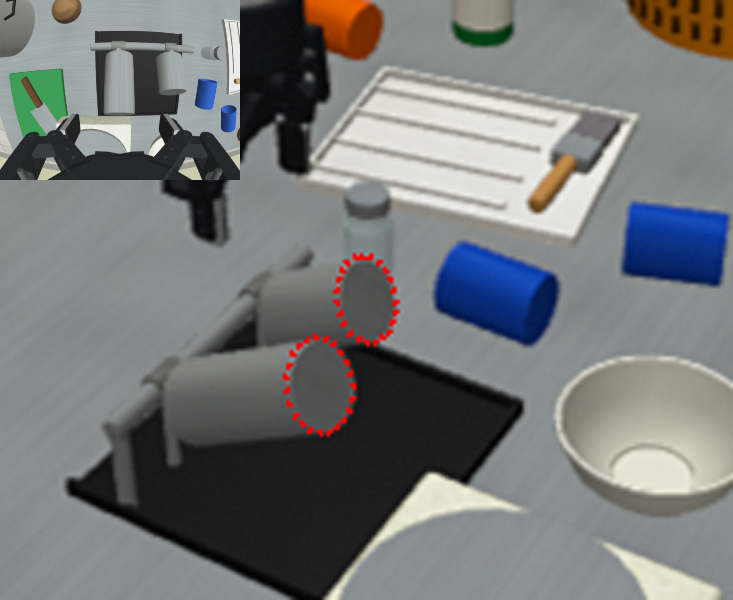

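Both closed ends (crop pixels 365,300 and 320,385) match the predicted fully-home outlines, and the bystanders are where they were.

```bash
python3 -c "
from workcell import r
print(r.job_done())"
```

```text
the job is handed in; nothing more can be done
None
```

Both tumblers are hanging mouth-down and fully home, the tall one on the long peg and the short one on the short peg; the last picture shows the gripper clear and the other things in place, and I handed the job in at about 26 s of the 72 s allowed.

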